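Centre the pot on the hob and switch on under the guard

TASK

Start the tomatoes on the portable hob: first slide the pot over the glass, without lifting or tipping it, until it stands in the middle of the marked cooking ring. Then flip up the clear guard at the hob's control end until it stays open by itself, and press the raised half of the rocker switch beneath it fully down, so that the hob is on. Leave the guard standing open and the things around the hob where they are.

Things in the scene. Friction and masses are not known exactly. Their poses are not given: they have to be found in the camera images.
- hob: portable hob, fixed, 350 x 230 mm, 60 mm high, steel with a flat black glass top. Origin: centre of its underside. Its +x runs along the 350 mm length from the control end towards the cooking ring, +y across it, z up. The control end, its last 80 mm at -x, carries the guarded switch (30 mm to +y of the middle line) and a fixed round heat dial (44 mm wide, 15 mm high, 62 mm to -y).
- ring_centre (a point): centre of the marked cooking ring on the glass, at the height of the glass (60 mm over the worktop); the ring is a thin grey circle of 205 mm diameter with four ticks. It lies 40 mm to +x of the hob's centre. Wall cabinets with handles hang 490 mm over the worktop behind the hob (x over 0.62): keep the wrist low and in front of them.
- pot_mid (a point): middle of the loose steel pot of cut tomatoes, on its axis, 44.5 mm over its base: 0.65 to 0.95 kg, 89 mm high, upright wall of 95 mm outer radius. Two loop handles reach out to 149 mm along the pot's +y and -y (74 mm wide, 67 to 89 mm over the base), within 0.25 rad of the hob's y. It starts 35 to 70 mm off the ring's centre, mostly to the hob's +x; slides at 4 to 10 N, stops with the push.
- guard (a joint): angle of the clear guard: 0 shut, 1.95 rad fully open (leaning back over its hinge towards the pot, against its stop). It is light (45 g), opens with about 0.25 N at the lip, falls shut if released below about 1.5 rad and falls open to its stop above about 1.7.
- guard_hinge (a point): middle of the guard's hinge axis, fixed on the hob, 74 mm over the worktop, parallel to the hob's y. The shut guard is a clear hood that reaches from it 50 mm to the hob's -x, 40 mm wide, its flat top 2 mm above the axis and its skirt down to 2 mm over the glass.
- guard_lip (a point): outer edge of the guard's black lip, middle of its width; moves with the guard. The lip, 40 mm wide and 3 mm thick, leaves the hood's free edge at the top and flares 11 mm out and 9 mm up. Shut, it overhangs the hob's end face with free air below down to the worktop, so a fingertip can catch under it from the hob's -x side.
- rocker (a joint): angle of the light grey rocker switch under the guard: 0 off (as it starts), 0.34 rad fully on. It stays where it is left and turns at about 3.5 N pressed at rocker_front.
- rocker_front (a point): point on top of the rocker's front half (towards the hob's -x), proud when off: press here, straight down. The rocker is 31 x 22 mm; its pivot, parallel to the hob's y, is 10 mm to +x of this point. Off, the front edge stands 70 mm over the worktop; on, the front half lies level at 65 mm; the bezel round it is at 62.5 mm.
- spoon: spoon with red handle, 190 mm long along its own x, 14 mm high, loose bystander lying past the control end; origin: centre of underside
- garlic: garlic bulb, 60 mm, loose bystander; origin: centre of underside
- tomato: whole tomato, 57 mm, loose bystander on the worktop to the right; origin: centre of underside

How it is judged:
By the outcome, as a careful person would: the job done as asked, in the order asked, and still so for the second after the job is handed in, with the robot touching nothing.
It also fails if it takes over 56 s, if anything falls off the work surface, if the arm or the gripper's body presses on something with over 40 N, if the wrist force passes 120 N, or if a joint passes its speed limit or range.

ROBOT

A 6-joint arm with a two-finger parallel gripper is mounted at the origin on a cart in front of the work surface, level with it; the furniture and walls round the work are solid. World frame = base frame: x ahead of the robot, y to its left, z up, the work surface at z = 0. Lengths are in m, angles in rad, forces in N, time in s.
With the tool pointing down it reaches from about 0.4 to 0.925 m from the base axis. Payload 12.5 kg.
Tool frame: the origin (TCP) lies midway between the tips of the shut fingers; the grasp point (between the pads) lies 19 mm behind it (pinch_z is the distance from the TCP to the grasp point, in m); z points along the fingers, y is the direction in which the jaws open and shut (so a half turn about z gives the same grasp; the last joint's range is limited). The gripper opens to 95 mm and grips with 3 to 60 N. Pads are 20 mm wide; open, the fingers measure 119 mm over their backs; the gripper's body (75 mm by 180 mm) begins 59 mm behind the grasp point.
Start: joints at [1.173, 0.491, 1.559, -0, 1.092, -0.106], TCP at [0.18, 0.599, 0.215] pointing down, gripper open.
Joint ranges: [-3.1, 3.1], [-0.84, 2.19], [0.05, 2.79], [-1.13, 4.28], [0.06, 2.93], [-2.69, 2.69]. Speed limits (rad/s): [2.22, 2.22, 2.79, 3.14, 3.14, 3.14].

INTERFACE

Orientations are given as a 3x3 rotation matrix whose columns are the frame's x, y, z axes.
In Python, from cell import * gives the robot as it stands. The module is installed in compiled form; this text tells all that it offers.
- The arm moves only by the tool play_rows, never from a script. Its argument "commands" is a list of rows, each an object of numbers: "wx", "wy", "wz": the turn, a rotation vector about the tool's x, y, z in rad; "x", "y", "z": the shift along the tool's x, y, z in mm; "jaw": the gripper command: -1 is shut, 1 is fully open, values between are in proportion. In form: [{"wx": .., "wy": .., "wz": .., "x": .., "y": .., "z": .., "jaw": ..}, ...]. A call has 1 to 10 rows; each row shifts and turns the pose as measured when the row begins, along the tool's axes as they then stand; what a row does not reach is not made up. A row lasts 1/8 s, in which the tool goes at most 62.5 mm and 10.7 degrees, less where a joint would pass 70% of its speed; a pose out of reach is approached as far as the arm can. A call with a gripper value outside its range is refused whole. The fingers move at their own pace and stop on an object; "grip_force" is the grip in N (left out, the last holds). Time passes only in rows, so rows that do not move let the fingers close. It gives the time, the measured TCP pose, the force and the opening at its end, in the units of the state.
- read_state(): the state, without advancing time (a new reading comes with each control period).
- camera(name): name is "scene" or "top" or "wrist"; returns the picture (384x512x3 uint8, red, green, blue); there is no depth.
- get_calibration(name): a dict with "fx", "fy", "cx", "cy" (pixels), "R" (3x3) and "t" (3): a world point X has camera coordinates R X + t. Camera axes: x right, y down, z forward; pixel columns grow to the right and rows downward; lengths in m; the calibration is good to about 2 mm. A picture is of the moment at which its call begins: read the wrist's pose just before it. get_calibration takes no time and is no camera call; for the wrist camera it gives the pose at the moment of the call.
- close_job(): hands the job in, once; it reports no verdict.
The state is a dict: "time_s": time; "qpos": joint angles; "dq": joint speeds; "tau": joint torques, N m; "eef_pos": TCP position; "eef_rot": TCP orientation; "contact_force": force on the tool from outside, world axes, zero at the start; "wrist_torque": the same for the moment, N m; "grip_width": opening from 0.0 (shut) to 1.0 (fully open).
Only numpy, scipy, OpenCV 4.12 (cv2) and the standard library are available. Lean on these libraries where they do the work, as an engineer would, in place of code of your own. Each camera call takes 0.05 s, during which the arm holds its last target. There are 200 camera calls.

## Working session

There is one attempt and no reset: what is moved stays moved. The work goes in short steps, Python scripts to look and compute and a tool call to move; the robot and the scene stay as the last step left them, time stands still between calls to the robot, and variables do not carry over. Pictures are saved under pics/ and viewed, about 8 in all and at most 12, crops included, and the job is handed in when it is done.

Besides the shell and the picture viewer there is one more tool, called after "Call:" as a command line: name --argument value ..., lists and objects as JSON in quotes. play_rows: Moves the arm, as the interface text tells. Its arguments: {"type":"object","properties":{"commands":{"type":"array","items":{"type":"object","properties":{"wx":{"type":"number"},"wy":{"type":"number"},"wz":{"type":"number"},"x":{"type":"number"},"y":{"type":"number"},"z":{"type":"number"},"jaw":{"type":"number"}}}},"grip_force":{"type":"number"}},"required":["commands"]}

```bash
mkdir -p pics; python3 - <<'E'
from cell import *
import cv2,numpy as np
s=read_state();print(s['time_s'],s['eef_pos'],np.round(s['eef_rot'],3).tolist(),s['grip_width'])
for n in ['scene','top','wrist']:
    c=get_calibration(n);print(n,{k:np.round(v,3).tolist() for k,v in c.items()})
    im=camera(n);cv2.imwrite(f'pics/{n}0.png',im[:,:,::-1])
a=cv2.imread('pics/scene0.png');b=cv2.imread('pics/top0.png')
cv2.imwrite('pics/s0.png',cv2.resize(a,(768,576)));cv2.imwrite('pics/t0.png',cv2.resize(b,(768,576)))
E
```

```text
0.0 [0.17966826 0.59833709 0.21405884] [[-0.958, 0.288, -0.0], [0.288, 0.958, -0.001], [0.0, -0.001, -1.0]] 1.0000701723426972
scene {'fx': 387.433, 'fy': 387.433, 'cx': 255.448, 'cy': 187.422, 'R': [[0.812, -0.584, 0.007], [-0.35, -0.496, -0.795], [0.467, 0.643, -0.607]], 't': [-0.577, 0.138, 0.862]}
top {'fx': 428.58, 'fy': 428.58, 'cx': 249.245, 'cy': 194.17, 'R': [[-0.006, -1.0, -0.002], [-0.997, 0.006, -0.079], [0.079, 0.002, -0.997]], 't': [-0.253, 0.522, 1.21]}
wrist {'fx': 343.642, 'fy': 343.642, 'cx': 254.295, 'cy': 180.657, 'R': [[0.287, 0.958, -0.001], [0.918, -0.274, 0.286], [0.273, -0.083, -0.958]], 't': [-0.624, -0.034, 0.391]}
```

View pics/s0.png

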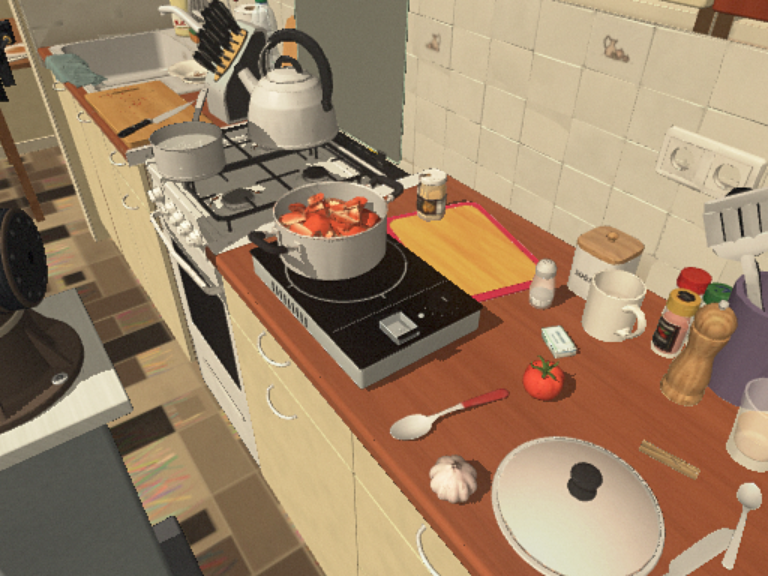

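View pics/t0.png

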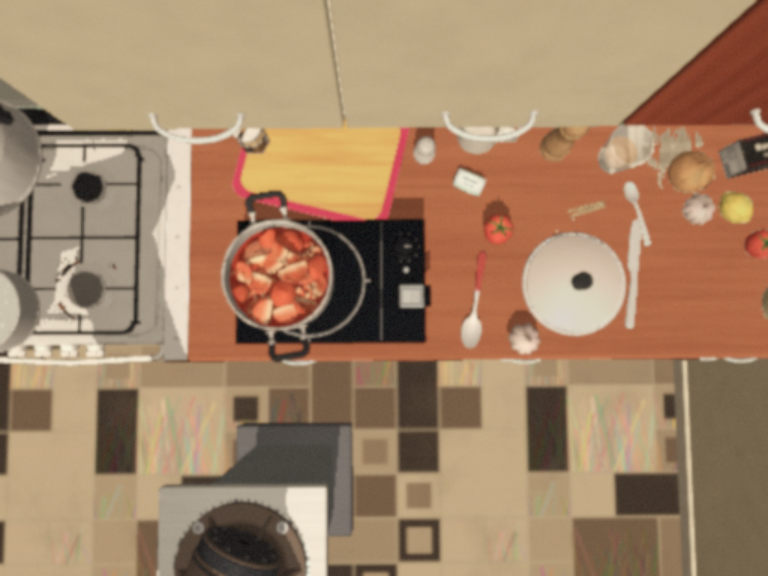

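The scene view shows the pot on the far end of the hob. The top view shows the ring at (365,280), the pot rim near (276,275), the switch near (411,296) and the lip at about (428,296), all in 768x576 px. The control end faces -y, so hob +x is about world +y. Next I'll measure these.

```bash
cat > h.py <<'E'
from cell import *
import cv2,numpy as np
def ray(c,uv):
    d=np.array([(uv[0]-c['cx'])/c['fx'],(uv[1]-c['cy'])/c['fy'],1.]);R=np.array(c['R']);return -R.T@np.array(c['t']),R.T@d
def onz(c,uv,z):
    o,d=ray(c,uv);return o+d*(z-o[2])/d[2]
def tri(c1,p1,c2,p2):
    o1,d1=ray(c1,p1);o2,d2=ray(c2,p2)
    s=np.linalg.lstsq(np.c_[d1,-d2],o2-o1,rcond=None)[0];a=o1+d1*s[0];b=o2+d2*s[1];return (a+b)/2,np.linalg.norm(a-b)
def proj(c,X):
    p=np.array(c['R'])@X+np.array(c['t']);return np.array([c['fx']*p[0]/p[2]+c['cx'],c['fy']*p[1]/p[2]+c['cy']])
E
python3 - <<'E'
from h import *
b=cv2.imread('pics/top0.png');c=get_calibration('top')
hsv=cv2.cvtColor(b,cv2.COLOR_BGR2HSV)
m=(hsv[:,:,2]<45).astype(np.uint8);m[:140]=0;m[235:]=0;m[:,:155]=0;m[:,290:]=0
m=cv2.morphologyEx(m,cv2.MORPH_CLOSE,np.ones((3,3)))
n,l,st,ce=cv2.connectedComponentsWithStats(m)
for i in range(1,n):
    if st[i,4]>20: print(st[i])
a=cv2.resize(b[130:250,140:300],(800,600),interpolation=cv2.INTER_CUBIC)
cv2.imwrite('pics/tc.png',a)
s=cv2.imread('pics/scene0.png');cv2.imwrite('pics/sc.png',cv2.resize(s[120:260,160:330],(782,644))[:600])
E
```

```text
[ 208  147   75   81 3246]
[159 148   7   6  31]
[ 205  153   36   69 1076]
[284 191   2  12  23]
[158 213  20  15 192]
[183 221  16   7  69]
```

View pics/tc.png

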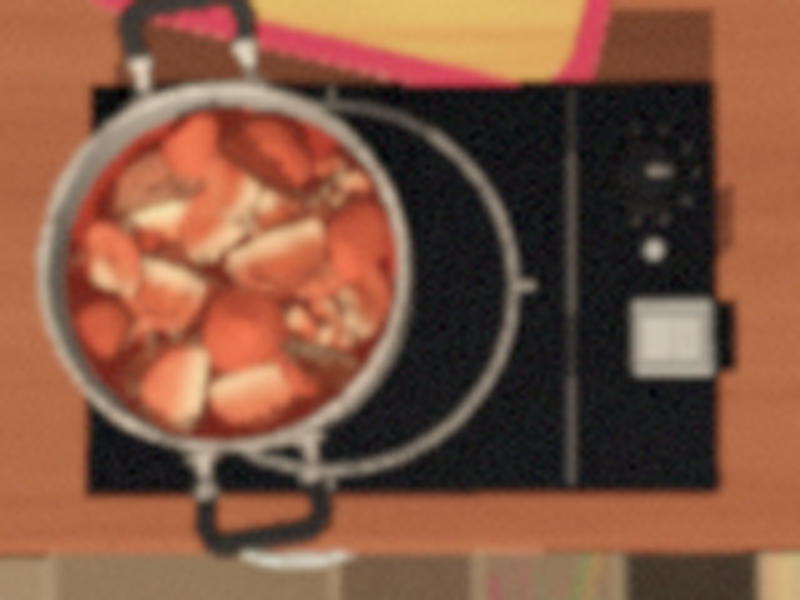

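View pics/sc.png

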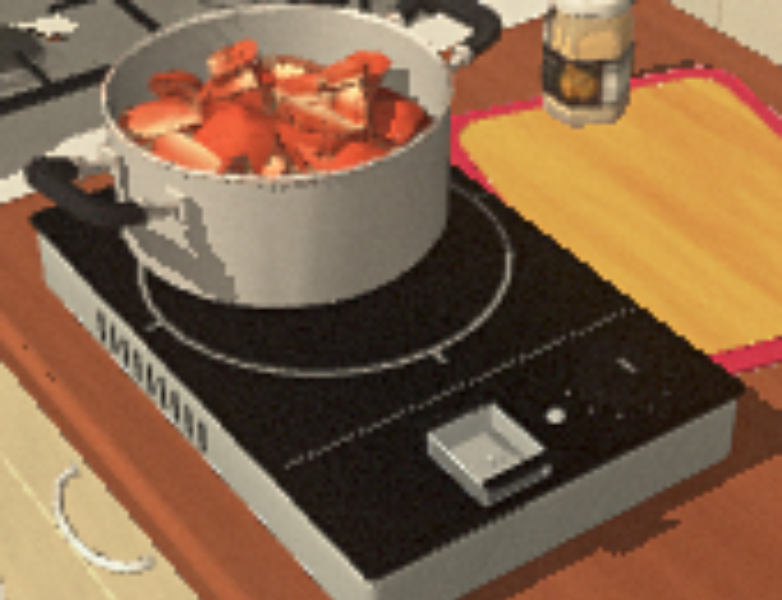

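The top crop gives the glass corners at about (93,87), (714,82), (719,490) and (87,493), and the ring ticks at (330,95), (525,285) and (330,480). It also shows the pot rim spanning 38–411 by 82–448 and the black lip at (727,336). The scene crop gives matching corners at (372,582), (742,383) and (33,215), and the lip's outer edge at (520,482).

```bash
python3 - <<'E'
from h import *
np.set_printoptions(precision=4,suppress=True)
ct,cs=get_calibration('top'),get_calibration('scene')
T=lambda x,y:(140+(x-2)/5,130+(y-2)/5)
S=lambda x,y:(160+(x-2)/4.6,120+(y-2)/4.6)
C={k:onz(ct,T(*v),.06) for k,v in dict(farL=(93,87),farR=(714,82),nearR=(719,490),nearL=(87,493)).items()};print(C)
for a,b in (((719,490),(372,582)),((714,82),(742,383)),((87,493),(33,215))): print('tri',tri(ct,T(*a),cs,S(*b)))
print('tick tri R', tri(ct,T(527,285),cs,S(440,357)), 'bottom',tri(ct,T(330,482),cs,S(150,328)))
print('ring',[onz(ct,T(*p),.06) for p in ((330,95),(525,285),(330,480))])
b=cv2.imread('pics/top0.png')
print('pot rim',[onz(ct,T(*p),.149) for p in ((38,265),(411,265),(225,82),(225,448))],'c',onz(ct,T(225,265),.149))
# scene rim: left (103,100) right(451,105)
print('handles',[onz(ct,T(*p),.149) for p in ((187,0),(262,545))])
print('lip',onz(ct,T(735,336),.083),[onz(ct,T(*p),.076) for p in ((630,300),(630,378),(715,300),(715,378))], tri(ct,T(735,336),cs,S(519,484)))
# bystanders (top0 in 768 view px /1.5)
for n,p,z in (('spoonhandle',(482,255),.01),('spoonbowl',(471,340),.01),('garlic',(523,338),.03),('tomato',(499,229),.03),('lid',(574,283),.03)): print(n,onz(ct,(p[0]/1.5,p[1]/1.5),z))
E
```

```text
{'farL': array([ 0.6517, -0.0015,  0.06  ]), 'farR': array([ 0.6523, -0.3498,  0.06  ]), 'nearR': array([ 0.4243, -0.3497,  0.06  ]), 'nearL': array([ 0.4247, -0.0006,  0.06  ])}
tri (array([ 0.4227, -0.3494,  0.0526]), np.float64(0.0036481585336168693))
tri (array([ 0.6507, -0.3484,  0.0594]), np.float64(0.004327375723786721))
tri (array([0.4233, 0.0006, 0.0574]), np.float64(0.0032863663231678785))
tick tri R (array([ 0.5369, -0.2432,  0.06  ]), np.float64(0.004062108774594914)) bottom (array([ 0.4278, -0.1336,  0.0584]), np.float64(0.005001380555899809))
ring [array([ 0.6463, -0.1345,  0.06  ]), array([ 0.5386, -0.2432,  0.06  ]), array([ 0.4311, -0.1349,  0.06  ])]
pot rim [array([0.5419, 0.0066, 0.149 ]), array([ 0.5407, -0.1856,  0.149 ]), array([ 0.6368, -0.0892,  0.149 ]), array([ 0.4471, -0.0903,  0.149 ])] c [ 0.5413 -0.0898  0.149 ]
handles [array([ 0.6801, -0.0692,  0.149 ]), array([ 0.3976, -0.1095,  0.149 ])]
lip [ 0.5078 -0.3577  0.083 ] [array([ 0.5285, -0.301 ,  0.076 ]), array([ 0.4856, -0.3006,  0.076 ]), array([ 0.5282, -0.3476,  0.076 ]), array([ 0.4853, -0.3471,  0.076 ])] (array([ 0.5044, -0.3557,  0.074 ]), np.float64(0.009675863995727892))
spoonhandle [ 0.5906 -0.4659  0.01  ]
spoonbowl [ 0.4264 -0.4416  0.01  ]
garlic [ 0.4296 -0.5368  0.03  ]
tomato [ 0.6378 -0.496   0.03  ]
lid [ 0.5332 -0.6362  0.03  ]
```

The pot has to move about 45 mm along -y and 3 mm along -x. I'll push with the open gripper straddling the wall, jaws along world x. First I raise and turn the tool.

Call:
play_rows --commands '[{"wz": 0.182, "z": -17, "jaw": 1}, {"wz": 0.182, "z": -17, "jaw": 1}, {"wz": 0.182, "z": -17, "jaw": 1}, {"wz": 0.182, "z": -17, "jaw": 1}, {"wz": 0.182, "z": -17, "jaw": 1}, {"wz": 0.182, "z": -17, "jaw": 1}, {"wz": 0.182, "z": -17, "jaw": 1}, {"jaw": 1}]'

```text
$.commands[0]: bad value
```

Call:
play_rows --commands '[{"wx": 0, "wy": 0, "wz": 0.182, "x": 0, "y": 0, "z": -17, "jaw": 1}, {"wx": 0, "wy": 0, "wz": 0.182, "x": 0, "y": 0, "z": -17, "jaw": 1}, {"wx": 0, "wy": 0, "wz": 0.182, "x": 0, "y": 0, "z": -17, "jaw": 1}, {"wx": 0, "wy": 0, "wz": 0.182, "x": 0, "y": 0, "z": -17, "jaw": 1}, {"wx": 0, "wy": 0, "wz": 0.182, "x": 0, "y": 0, "z": -17, "jaw": 1}, {"wx": 0, "wy": 0, "wz": 0.182, "x": 0, "y": 0, "z": -17, "jaw": 1}, {"wx": 0, "wy": 0, "wz": 0.182, "x": 0, "y": 0, "z": -17, "jaw": 1}]'

```text
time_s: 1.02
eef_pos: [0.1794, 0.5976, 0.3334]
eef_rot: [[0.032, 0.999, -0.003], [0.999, -0.032, -0.007], [-0.007, -0.003, -1.0]]
contact_force: [-0.4, -0.1, 0.2]
grip_width: 1.006
```

Call:
play_rows --commands '[{"wx": 0, "wy": 0, "wz": 0, "x": -50, "y": 20, "z": 0, "jaw": 1}, {"wx": 0, "wy": 0, "wz": 0, "x": -50, "y": 20, "z": 0, "jaw": 1}, {"wx": 0, "wy": 0, "wz": 0, "x": -50, "y": 30, "z": 0, "jaw": 1}, {"wx": 0, "wy": 0, "wz": 0, "x": -50, "y": 30, "z": 0, "jaw": 1}, {"wx": 0, "wy": 0, "wz": 0, "x": -50, "y": 30, "z": 0, "jaw": 1}, {"wx": 0, "wy": 0, "wz": 0, "x": -50, "y": 30, "z": 0, "jaw": 1}, {"wx": 0, "wy": 0, "wz": 0, "x": -50, "y": 30, "z": 0, "jaw": 1}, {"wx": 0, "wy": 0, "wz": 0, "x": -50, "y": 35, "z": 0, "jaw": 1}, {"wx": 0, "wy": 0, "wz": 0, "x": -50, "y": 35, "z": 0, "jaw": 1}, {"wx": 0, "wy": 0, "wz": 0, "x": -50, "y": 35, "z": 0, "jaw": 1}]'

```text
time_s: 2.28
eef_pos: [0.4616, 0.0755, 0.3361]
eef_rot: [[0.029, 1.0, -0.001], [1.0, -0.029, -0.006], [-0.006, -0.001, -1.0]]
contact_force: [0.3, 0.5, 0.0]
grip_width: 0.998
```

Call:
play_rows --commands '[{"wx": 0, "wy": 0, "wz": -0.03, "x": -9, "y": 40, "z": 20, "jaw": 1}, {"wx": 0, "wy": 0, "wz": 0, "x": -17, "y": 39, "z": 30, "jaw": 1}, {"wx": 0, "wy": 0, "wz": 0, "x": 0, "y": 0, "z": 50, "jaw": 1}, {"wx": 0, "wy": 0, "wz": 0, "x": 0, "y": 0, "z": 50, "jaw": 1}, {"wx": 0, "wy": 0, "wz": 0, "x": 0, "y": 0, "z": 30, "jaw": 1}]'

```text
time_s: 2.9
eef_pos: [0.5456, 0.0411, 0.1521]
eef_rot: [[0.005, 1.0, 0.003], [1.0, -0.005, -0.007], [-0.007, 0.004, -1.0]]
contact_force: [0.5, 1.0, -0.4]
grip_width: 1.0
```

```bash
python3 - <<'E'
from h import *
print(read_state()['eef_pos'])
a=camera('scene');b=camera('top')
o=np.hstack([cv2.resize(a[40:270,130:360],(400,400)),cv2.resize(b[100:260,100:260],(400,400))])
cv2.imwrite('pics/p1.png',o[:,:,::-1])
E
```

```text
[0.54562249 0.04106451 0.15214558]
```

View pics/p1.png

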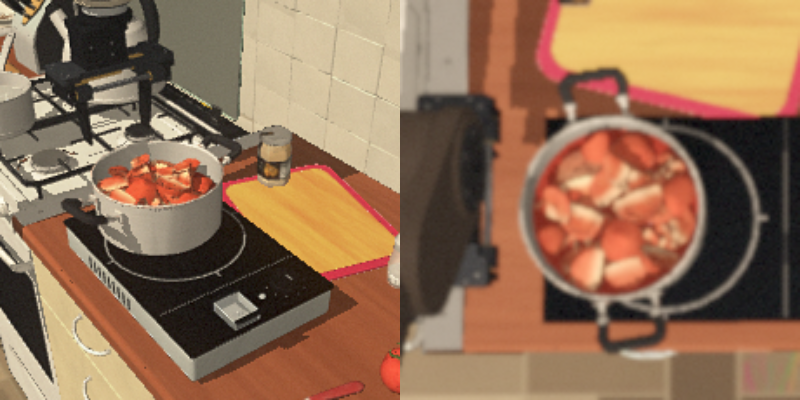

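The gripper straddles the +y side of the pot and is clear of it. I'll descend, then push gently.

Call:
play_rows --commands '[{"wx": 0, "wy": 0, "wz": 0, "x": 0, "y": -4, "z": 30, "jaw": 1}, {"wx": 0, "wy": 0, "wz": 0, "x": 0, "y": 0, "z": 30, "jaw": 1}, {"wx": 0, "wy": 0, "wz": 0, "x": -12, "y": 0, "z": 0, "jaw": 1}, {"wx": 0, "wy": 0, "wz": 0, "x": -12, "y": 0, "z": 0, "jaw": 1}, {"wx": 0, "wy": 0, "wz": 0, "x": -6, "y": 0, "z": 0, "jaw": 1}, {"wx": 0, "wy": 0, "wz": 0, "x": -5, "y": 0, "z": 0, "jaw": 1}]'

```text
time_s: 3.75
eef_pos: [0.5441, 0.0034, 0.0984]
eef_rot: [[0.005, 1.0, 0.009], [1.0, -0.005, -0.007], [-0.007, 0.009, -1.0]]
contact_force: [-2.4, 2.3, -2.7]
grip_width: 0.998
```

Call:
play_rows --commands '[{"wx": 0, "wy": 0, "wz": 0, "x": -5, "y": -2, "z": 0, "jaw": 1}, {"wx": 0, "wy": 0, "wz": 0, "x": -5, "y": -2, "z": 0, "jaw": 1}, {"wx": 0, "wy": 0, "wz": 0, "x": -5, "y": -1, "z": 0, "jaw": 1}, {"wx": 0, "wy": 0, "wz": 0, "x": -5, "y": 0, "z": 0, "jaw": 1}]'

```text
time_s: 4.25
eef_pos: [0.5386, -0.0175, 0.0989]
eef_rot: [[0.005, 1.0, 0.01], [1.0, -0.005, -0.006], [-0.006, 0.01, -1.0]]
contact_force: [0.6, 3.1, -2.6]
grip_width: 1.002
```

```bash
cat > pot.py <<'E'
from h import *
import sys
c=get_calibration('top');b=camera('top')[:,:,::-1].copy()
cv2.imwrite(sys.argv[1],b)
# contents red mask -> centroid; z from first picture's rim/known
def red(im):
    h=cv2.cvtColor(im,cv2.COLOR_BGR2HSV);m=(((h[:,:,0]<8)|(h[:,:,0]>172))&(h[:,:,1]>120)&(h[:,:,2]>90)).astype(np.uint8)
    m[:142]=0;m[232:]=0;m[:,:145]=0;m[:,262:]=0
    m=cv2.morphologyEx(m,cv2.MORPH_OPEN,np.ones((3,3)))
    n,l,st,ce=cv2.connectedComponentsWithStats(cv2.morphologyEx(m,cv2.MORPH_CLOSE,np.ones((9,9))))
    i=1+np.argmax(st[1:,4]);k=cv2.findContours((l==i).astype(np.uint8),0,2)[0][0]
    return np.array(cv2.fitEllipse(cv2.convexHull(k))[0])
p0,p1=red(cv2.imread('pics/top0.png')),red(b)
d=onz(c,p1,.12)-onz(c,p0,.12);print('moved',d.round(4)); print('pot est',(np.array([.5413,-.0898,0])+d).round(4), 'ring .538 -.1354')
print(read_state()['eef_pos'],read_state()['contact_force'])
E
python3 pot.py pics/p2.png
```

```text
moved [ 0.0181 -0.0452  0.    ]
pot est [ 0.5594 -0.135   0.    ] ring .538 -.1354
[ 0.53872194 -0.01798838  0.09896897] [-1.29419154  0.16156163  0.30649902]
```

```bash
python3 - <<'E'
import cv2
b=cv2.imread('pics/p2.png');cv2.imwrite('pics/p2c.png',cv2.resize(b[130:250,140:300],(800,600),interpolation=cv2.INTER_CUBIC))
E
```

```text
(no output)
```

View pics/p2c.png

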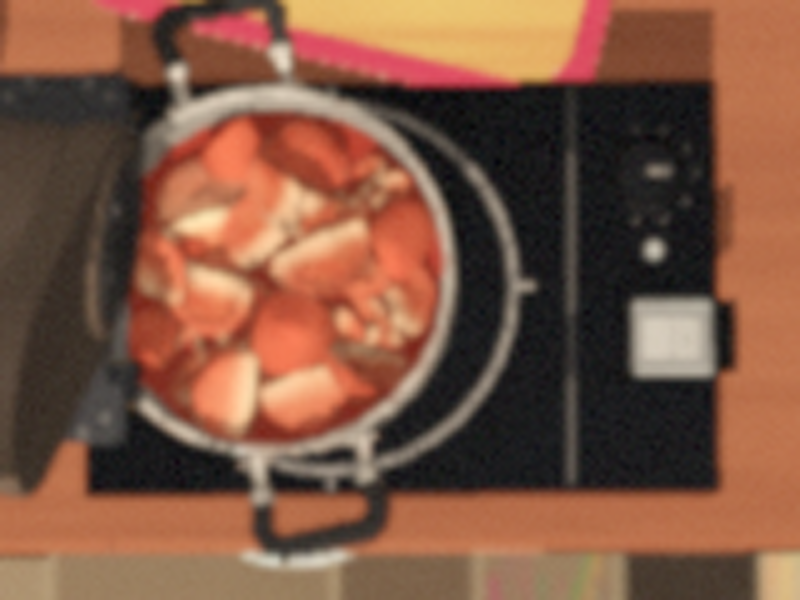

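The pot rim's right edge moved from 411 to 457 px, about 23.7 mm, so roughly 22 mm remains. The red mask was clipped by the gripper, so I'll track the contents with template matching instead.

Call:
play_rows --commands '[{"wx": 0, "wy": 0, "wz": 0, "x": -4, "y": -1, "z": 0, "jaw": 1}, {"wx": 0, "wy": 0, "wz": 0, "x": -4, "y": 0, "z": 0, "jaw": 1}, {"wx": 0, "wy": 0, "wz": 0, "x": -4, "y": -1, "z": 0, "jaw": 1}, {"wx": 0, "wy": 0, "wz": 0, "x": -4, "y": 0, "z": 0, "jaw": 1}]'

```text
time_s: 4.8
eef_pos: [0.5366, -0.0347, 0.099]
eef_rot: [[0.005, 1.0, 0.01], [1.0, -0.005, -0.007], [-0.007, 0.01, -1.0]]
contact_force: [-0.4, 2.9, -2.7]
grip_width: 0.999
```

```bash
cat > pot.py <<'E'
from h import *
import sys
c=get_calibration('top');b=camera('top')[:,:,::-1].copy();cv2.imwrite(sys.argv[1],b)
a=cv2.imread('pics/top0.png');u,v,w,h=177,152,38,60
def loc(im):
    up=lambda i:cv2.resize(i,None,fx=5,fy=5,interpolation=cv2.INTER_CUBIC)
    r=cv2.matchTemplate(up(im[130:250,140:300]),up(a[v:v+h,u:u+w]),cv2.TM_CCOEFF_NORMED);_,s,_,p=cv2.minMaxLoc(r)
    return s,np.array([140+p[0]/5,130+p[1]/5])
for n,im in (('p2',cv2.imread('pics/p2.png')),('now',b)):
    s,p=loc(im);d=onz(c,p,.14)-onz(c,(u,v),.14);print(n,round(s,2),'moved',d[:2].round(4),'pot',(np.array([.5413,-.0898])+d[:2]).round(4))
print('ring .538 -.1354',read_state()['eef_pos'],read_state()['contact_force'])
E
python3 pot.py pics/p3.png
```

```text
p2 0.95 moved [-0.0017 -0.0241] pot [ 0.5396 -0.1139]
now 0.94 moved [-0.0034 -0.0413] pot [ 0.5379 -0.1311]
ring .538 -.1354 [ 0.5366895  -0.03516597  0.09907815] [-1.09224801  0.9420216  -1.21071319]
```

Call:
play_rows --commands '[{"wx": 0, "wy": 0, "wz": 0, "x": -4, "y": 0, "z": 0, "jaw": 1}, {"wx": 0, "wy": 0, "wz": 0, "x": 0, "y": 0, "z": 0, "jaw": 1}, {"wx": 0, "wy": 0, "wz": 0, "x": 20, "y": 0, "z": 0, "jaw": 1}, {"wx": 0, "wy": 0, "wz": 0, "x": 40, "y": 0, "z": 0, "jaw": 1}, {"wx": 0, "wy": 0, "wz": 0, "x": 20, "y": 0, "z": 0, "jaw": 1}]'

```text
time_s: 5.48
eef_pos: [0.5375, 0.043, 0.0989]
eef_rot: [[0.008, 1.0, 0.011], [1.0, -0.008, -0.008], [-0.008, 0.011, -1.0]]
contact_force: [0.1, -0.3, -0.6]
grip_width: 0.997
```

```bash
python3 pot.py pics/p4.png; python3 - <<'E'
import cv2
b=cv2.imread('pics/p4.png');cv2.imwrite('pics/p4c.png',cv2.resize(b[130:250,140:300],(800,600),interpolation=cv2.INTER_CUBIC))
E
```

```text
p2 0.95 moved [-0.0017 -0.0241] pot [ 0.5396 -0.1139]
now 0.94 moved [-0.0035 -0.0465] pot [ 0.5378 -0.1363]
ring .538 -.1354 [0.53748405 0.04447288 0.09894502] [-0.88390334  1.33806336  0.52166072]
```

View pics/p4c.png

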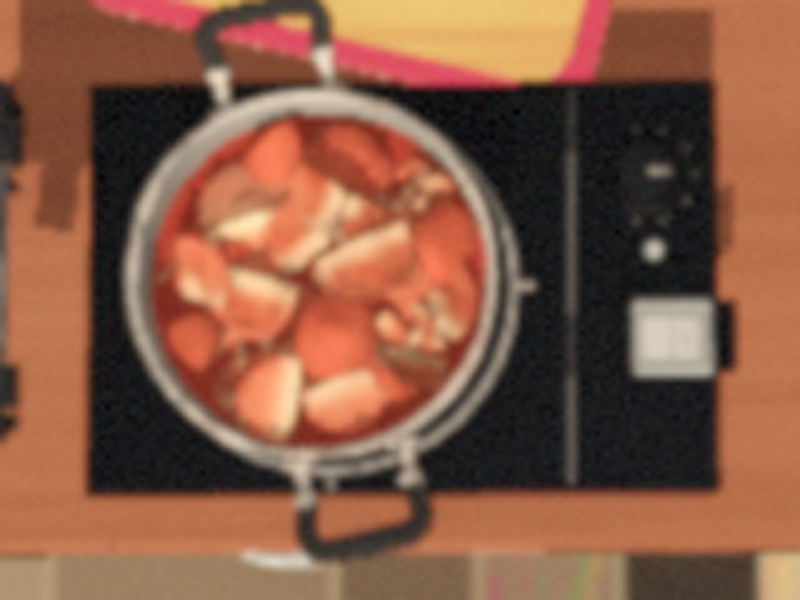

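The pot stands in the ring: the rim centre works out at about (0.538,-0.135) against the ring's (0.538,-0.135). Next is the guard. I'll go up, shut the jaws and cross to the control end.

Call:
play_rows --commands '[{"wx": 0, "wy": 0, "wz": 0, "x": 0, "y": 0, "z": -50, "jaw": 1}, {"wx": 0, "wy": 0, "wz": 0, "x": 0, "y": -5, "z": -50, "jaw": 0}, {"wx": 0, "wy": 0, "wz": 0, "x": 0, "y": -5, "z": -50, "jaw": -1}, {"wx": 0, "wy": 0, "wz": 0, "x": -55, "y": -5, "z": -5, "jaw": -1}, {"wx": 0, "wy": 0, "wz": 0, "x": -58, "y": -5, "z": 0, "jaw": -1}, {"wx": 0, "wy": 0, "wz": 0, "x": -58, "y": -5, "z": 0, "jaw": -1}, {"wx": 0, "wy": 0, "wz": 0, "x": -58, "y": -5, "z": 0, "jaw": -1}, {"wx": 0, "wy": 0, "wz": 0, "x": -58, "y": 0, "z": 0, "jaw": -1}, {"wx": 0, "wy": 0, "wz": 0, "x": -58, "y": 0, "z": 0, "jaw": -1}, {"wx": 0, "wy": 0, "wz": 0, "x": -58, "y": 0, "z": 0, "jaw": -1}]'

```text
time_s: 6.78
eef_pos: [0.506, -0.3583, 0.2652]
eef_rot: [[-0.006, 1.0, 0.017], [1.0, 0.007, -0.012], [-0.012, 0.017, -1.0]]
contact_force: [1.1, -0.3, 0.3]
grip_width: 0.114
```

Call:
play_rows --commands '[{"wx": 0, "wy": 0, "wz": 0, "x": -50, "y": 0, "z": 0, "jaw": -1}, {"wx": 0, "wy": 0.18, "wz": 0, "x": -20, "y": 0, "z": 0, "jaw": -1}, {"wx": 0, "wy": 0.18, "wz": 0, "x": 0, "y": 0, "z": 0, "jaw": -1}, {"wx": 0, "wy": 0.18, "wz": 0, "x": 0, "y": 0, "z": 0, "jaw": -1}, {"wx": 0, "wy": 0.18, "wz": 0, "x": 0, "y": 0, "z": 0, "jaw": -1}, {"wx": 0, "wy": 0.18, "wz": 0, "x": 0, "y": 0, "z": 0, "jaw": -1}, {"wx": 0, "wy": 0.07, "wz": 0, "x": 0, "y": 0, "z": 0, "jaw": -1}]'

```text
time_s: 7.65
eef_pos: [0.5082, -0.4307, 0.267]
eef_rot: [[-0.019, 1.0, 0.002], [0.552, 0.008, 0.834], [0.834, 0.017, -0.552]]
contact_force: [0.4, 0.2, -0.5]
grip_width: 0.001
```

```bash
cat > guard.py <<'E'
from h import *
np.set_printoptions(precision=3,suppress=True)
H=np.array([-.2975,.074]);r=.050
for th,t in ((-999,55),(-1,55),(0,55),(15,50),(30,45),(45,35),(60,22),(75,8),(90,-6),(100,-15),(106,-18)):
    T=np.radians(t)
    if th==-999: C=np.array([-.385,.064])
    elif th==-1: C=np.array([-.354,.066])
    else:
        a=np.radians(th);C=H+r*np.array([-np.cos(a),np.sin(a)])+.002*np.array([-np.cos(a),np.sin(a)])
    P=C-.010*np.array([np.cos(T),np.sin(T)]);print(th,t,'tcp y,z',P)
s=read_state();print(s['eef_pos'],s['grip_width']);R=s['eef_rot'];print('tilt',np.degrees(np.arctan2(R[1][2],-R[2][2])),np.array(R)); print(s['qpos'])
E
python3 guard.py
```

```text
-999 55 tcp y,z [-0.391  0.056]
-1 55 tcp y,z [-0.36   0.058]
0 55 tcp y,z [-0.355  0.066]
15 50 tcp y,z [-0.354  0.08 ]
30 45 tcp y,z [-0.35   0.093]
45 35 tcp y,z [-0.342  0.105]
60 22 tcp y,z [-0.333  0.115]
75 8 tcp y,z [-0.321  0.123]
90 -6 tcp y,z [-0.307  0.127]
100 -15 tcp y,z [-0.298  0.128]
106 -18 tcp y,z [-0.293  0.127]
[ 0.508 -0.431  0.267] 0.0014101115988224596
tilt 56.47987710268418 [[-0.019  1.     0.002]
 [ 0.552  0.008  0.834]
 [ 0.834  0.017 -0.552]]
[-0.993  0.866  0.998  0.56   2.103 -0.935]
```

Call:
play_rows --commands '[{"wx": 0, "wy": 0, "wz": 0, "x": -39, "y": 0, "z": 36, "jaw": -1}, {"wx": 0, "wy": 0, "wz": 0, "x": -39, "y": 0, "z": 36, "jaw": -1}, {"wx": 0, "wy": 0, "wz": 0, "x": -37, "y": 0, "z": 35, "jaw": -1}]'

```text
time_s: 8.02
eef_pos: [0.512, -0.4047, 0.109]
eef_rot: [[-0.019, 1.0, 0.002], [0.556, 0.009, 0.831], [0.831, 0.017, -0.556]]
contact_force: [0.6, -1.1, 0.1]
grip_width: 0.003
```

```bash
python3 - <<'E'
from h import *
s=read_state();print(s['eef_pos'],s['contact_force'])
a=camera('scene');w=camera('wrist')
cv2.imwrite('pics/g1.png',np.hstack([cv2.resize(a[110:370,180:440],(420,420)),cv2.resize(w,(380,285))[:,:] if 0 else cv2.copyMakeBorder(cv2.resize(w,(380,285)),0,135,0,0,cv2.BORDER_CONSTANT)])[:,:,::-1])
E
```

```text
[ 0.51199278 -0.40471874  0.10904687] [ 0.58222106 -1.06546914  0.12943602]
```

View pics/g1.png

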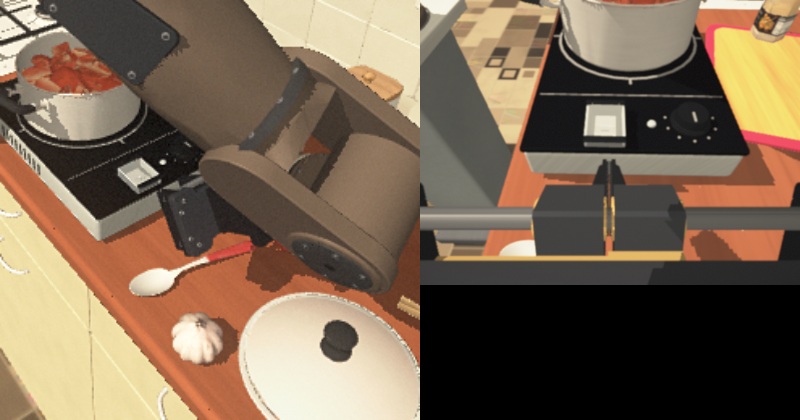

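The tool is tilted 56° in front of the guard. The wrist view shows the finger just right of the switch centre, with clear space between it and the bystanders. I'll lower it in front of the end face, then go under the lip.

Call:
play_rows --commands '[{"wx": 0, "wy": 0, "wz": 0, "x": -18, "y": -2, "z": 20, "jaw": -1}, {"wx": 0, "wy": 0, "wz": 0, "x": -18, "y": -2, "z": 20, "jaw": -1}, {"wx": 0, "wy": 0, "wz": 0, "x": 0, "y": 0, "z": 0, "jaw": -1}]'

```text
time_s: 8.5
eef_pos: [0.5096, -0.3903, 0.0582]
eef_rot: [[-0.017, 1.0, -0.001], [0.553, 0.011, 0.833], [0.833, 0.014, -0.553]]
contact_force: [-0.2, -0.5, 0.2]
grip_width: 0.002
```

Call:
play_rows --commands '[{"wx": 0, "wy": 0, "wz": 0, "x": 8, "y": 0, "z": 13, "jaw": -1}, {"wx": 0, "wy": 0, "wz": 0, "x": 8, "y": 0, "z": 12, "jaw": -1}, {"wx": 0, "wy": 0, "wz": 0, "x": 0, "y": 0, "z": 0, "jaw": -1}]'

```text
time_s: 8.88
eef_pos: [0.5112, -0.362, 0.0638]
eef_rot: [[-0.021, 1.0, 0.001], [0.558, 0.011, 0.83], [0.83, 0.018, -0.558]]
contact_force: [-0.5, 0.3, 0.3]
grip_width: 0.004
```

```bash
python3 - <<'E'
from h import *
s=read_state();print(s['eef_pos'],s['contact_force'])
a=camera('scene')
cv2.imwrite('pics/g2.png',cv2.resize(a[180:300,220:360],(700,600),interpolation=cv2.INTER_CUBIC)[:,:,::-1])
E
```

```text
[ 0.511191   -0.36195493  0.06379492] [-0.49927159  0.28756687  0.26677087]
```

View pics/g2.png

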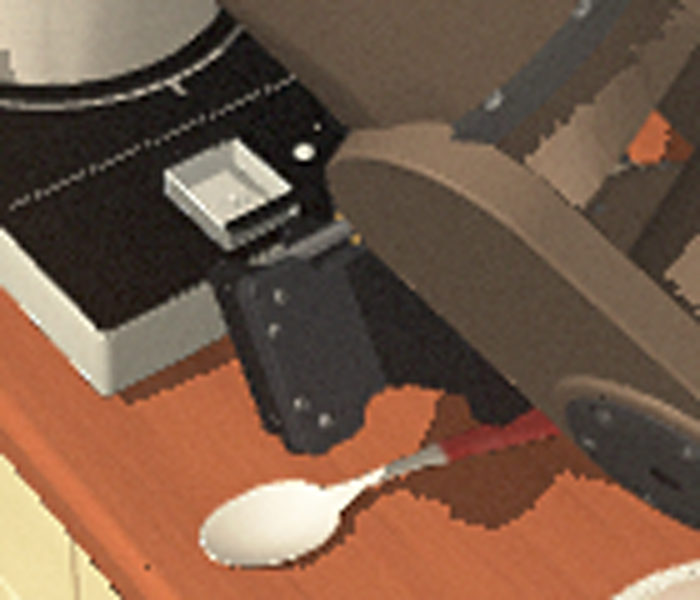

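Call:
play_rows --commands '[{"wx": 0, "wy": 0, "wz": 0, "x": 2, "y": -1, "z": 5, "jaw": -1}, {"wx": 0, "wy": 0, "wz": 0, "x": 1, "y": -1, "z": 2, "jaw": -1}, {"wx": 0, "wy": -0.05, "wz": 0, "x": 8, "y": 0, "z": -4, "jaw": -1}, {"wx": 0, "wy": -0.05, "wz": 0, "x": 8, "y": 0, "z": -4, "jaw": -1}, {"wx": 0, "wy": -0.09, "wz": 0, "x": 12, "y": 0, "z": -5, "jaw": -1}, {"wx": 0, "wy": 0, "wz": 0, "x": 0, "y": 0, "z": 0, "jaw": -1}]'

```text
time_s: 9.68
eef_pos: [0.5086, -0.3496, 0.0953]
eef_rot: [[-0.021, 1.0, 0.008], [0.715, 0.009, 0.699], [0.699, 0.02, -0.715]]
contact_force: [-0.3, -1.6, -0.4]
grip_width: 0.006
```

```bash
python3 guard.py | tail -9; python3 - <<'E'
from h import *
a=camera('scene')
cv2.imwrite('pics/g3.png',cv2.resize(a[180:280,220:340],(720,600),interpolation=cv2.INTER_CUBIC)[:,:,::-1])
E
```

```text
75 8 tcp y,z [-0.321  0.123]
90 -6 tcp y,z [-0.307  0.127]
100 -15 tcp y,z [-0.298  0.128]
106 -18 tcp y,z [-0.293  0.127]
[ 0.509 -0.35   0.095] 0.006085115586417057
tilt 44.38635484626792 [[-0.021  1.     0.008]
 [ 0.715  0.009  0.699]
 [ 0.699  0.02  -0.715]]
[-0.906  0.858  1.39   0.453  1.549 -1.09 ]
```

View pics/g3.png

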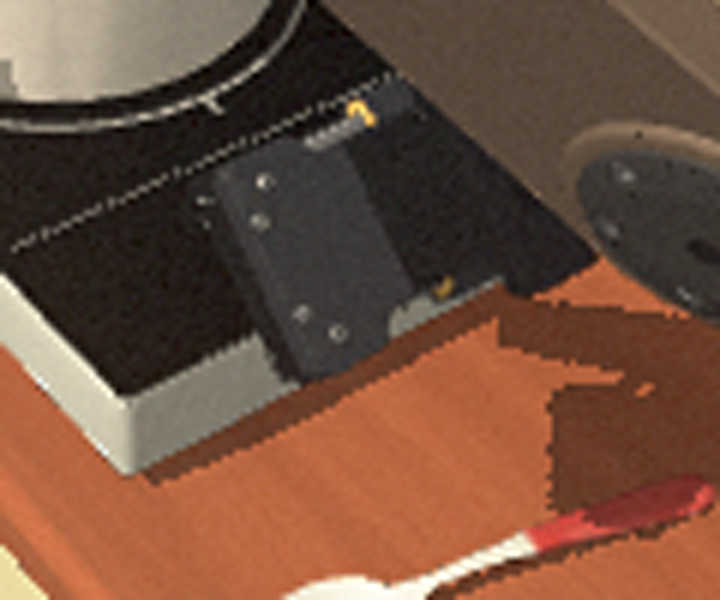

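Call:
play_rows --commands '[{"wx": 0, "wy": -0.16, "wz": 0, "x": 12, "y": 0, "z": -2, "jaw": -1}, {"wx": 0, "wy": -0.18, "wz": 0, "x": 13, "y": 0, "z": -3, "jaw": -1}, {"wx": 0, "wy": -0.18, "wz": 0, "x": 8, "y": 0, "z": -2, "jaw": -1}, {"wx": 0, "wy": -0.18, "wz": 0, "x": 7, "y": 0, "z": -2, "jaw": -1}, {"wx": 0, "wy": 0, "wz": 0, "x": 0, "y": 0, "z": 0, "jaw": -1}]'

```text
time_s: 10.35
eef_pos: [0.5074, -0.3243, 0.1211]
eef_rot: [[-0.006, 1.0, 0.02], [0.998, 0.005, 0.061], [0.061, 0.021, -0.998]]
contact_force: [-0.1, -1.0, 0.5]
grip_width: 0.004
```

```bash
python3 guard.py | tail -5; python3 - <<'E'
from h import *
s=read_state();print(s['contact_force'])
w=camera('wrist');t=camera('top')
cv2.imwrite('pics/g4.png',np.hstack([cv2.resize(w,(400,300)),cv2.resize(t[150:240,220:340],(400,300))])[:,:,::-1])
E
```

```text
[ 0.507 -0.324  0.121] 0.0036276775689842414
tilt 3.488868558319807 [[-0.006  1.     0.02 ]
 [ 0.998  0.005  0.061]
 [ 0.061  0.021 -0.998]]
[-0.705  0.571  1.702  0.076  0.895 -0.759]
[-0.10879529 -1.01655358  0.4957888 ]
```

View pics/g4.png

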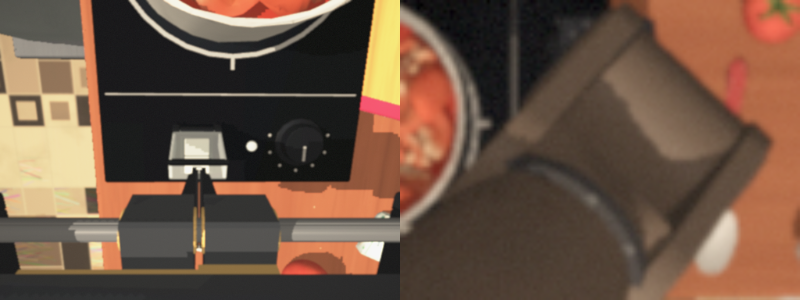

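The wrist view shows the black lip as a bar at about (197,161) of 400x300, just ahead of the fingertip. I'll work out the guard angle from that.

```bash
cat > lip.py <<'E'
from h import *
c=get_calibration('wrist');H=np.array([.508,-.2975,.074])
def lipends(th):
    o=[]
    for dx in (-.02,.02):
        for p in ((-.061,.011),(-.050,.002)):
            y=p[0]*np.cos(th)+p[1]*np.sin(th);z=-p[0]*np.sin(th)+p[1]*np.cos(th)
            o.append(proj(c,H+[dx,y,z]).round(0))
    return o
if __name__=='__main__':
    for d in (0,30,45,60,70,75,80,90,100,112): print(d,[tuple(map(int,q)) for q in lipends(np.radians(d))])
E
python3 lip.py; python3 - <<'E'
from h import *
im=camera('wrist');cv2.imwrite('pics/w5.png',im[:,:,::-1]);g=im.mean(2)
for u in (225,235,280): print(u,[int(v) for v in g[160:235:2,u]])
E
```

```text
0 [(223, 259), (224, 238), (284, 259), (283, 238)]
30 [(219, 260), (221, 242), (290, 259), (287, 242)]
45 [(217, 248), (219, 235), (293, 248), (289, 235)]
60 [(216, 227), (218, 222), (295, 227), (292, 222)]
70 [(215, 209), (217, 210), (297, 209), (293, 210)]
75 [(214, 199), (217, 203), (297, 199), (293, 203)]
80 [(214, 188), (216, 195), (298, 188), (294, 195)]
90 [(214, 165), (216, 179), (298, 165), (294, 179)]
100 [(214, 143), (216, 162), (298, 143), (295, 162)]
112 [(214, 117), (216, 141), (297, 117), (294, 142)]
225 [30, 35, 40, 89, 138, 145, 145, 143, 144, 144, 144, 143, 145, 144, 143, 141, 140, 139, 137, 137, 136, 136, 95, 34, 32, 30, 110, 184, 187, 187, 187, 186, 186, 186, 142, 58, 137, 153]
235 [30, 37, 47, 100, 139, 137, 140, 139, 150, 162, 162, 163, 163, 164, 161, 158, 156, 157, 147, 144, 157, 156, 103, 32, 31, 32, 120, 205, 208, 207, 192, 186, 186, 185, 140, 56, 143, 157]
280 [32, 36, 39, 89, 154, 182, 182, 187, 188, 188, 188, 189, 190, 188, 184, 175, 168, 162, 156, 149, 145, 140, 94, 34, 33, 34, 121, 185, 186, 186, 187, 186, 185, 183, 126, 63, 145, 158]
```

The lip rows put the guard at about 70° open. I'll continue over the top.

Call:
play_rows --commands '[{"wx": 0, "wy": -0.12, "wz": 0, "x": 10, "y": 0, "z": -4, "jaw": -1}, {"wx": 0, "wy": -0.12, "wz": 0, "x": 10, "y": 0, "z": -2, "jaw": -1}, {"wx": 0, "wy": -0.1, "wz": 0, "x": 9, "y": 0, "z": -2, "jaw": -1}, {"wx": 0, "wy": 0, "wz": 0, "x": 8, "y": 0, "z": -1, "jaw": -1}, {"wx": 0, "wy": 0, "wz": 0, "x": 5, "y": 0, "z": 0, "jaw": -1}]'

```text
time_s: 11.12
eef_pos: [0.5076, -0.2941, 0.1255]
eef_rot: [[0.015, 1.0, 0.015], [0.959, -0.01, -0.283], [-0.283, 0.019, -0.959]]
contact_force: [-5.0, 4.0, 21.5]
grip_width: 0.007
```

```bash
python3 guard.py | tail -5|head -2; python3 lip.py|tail -4; python3 - <<'E'
from h import *
im=camera('wrist');cv2.imwrite('pics/w6.png',im[:,:,::-1]);g=im.mean(2)
for u in (225,235,280): print(u,[int(v) for v in g[80:235:3,u]])
E
```

```text
[ 0.508 -0.294  0.125] 0.0069088664400771506
tilt -16.432937622341235 [[ 0.015  1.     0.015]
80 [(216, 252), (219, 245), (293, 250), (290, 244)]
90 [(215, 235), (217, 234), (294, 234), (291, 232)]
100 [(214, 215), (217, 220), (294, 214), (291, 219)]
112 [(213, 189), (216, 202), (294, 188), (292, 200)]
225 [149, 150, 150, 150, 148, 150, 151, 151, 151, 149, 151, 178, 240, 240, 96, 23, 27, 25, 51, 158, 25, 23, 25, 24, 25, 24, 26, 23, 25, 27, 26, 30, 28, 38, 32, 73, 106, 106, 105, 98, 31, 34, 27, 26, 120, 194, 193, 194, 194, 193, 220, 161]
235 [149, 150, 151, 150, 150, 149, 151, 151, 151, 151, 151, 151, 152, 231, 239, 152, 22, 25, 61, 142, 27, 24, 26, 23, 23, 23, 26, 24, 26, 24, 16, 18, 16, 21, 30, 76, 96, 98, 112, 101, 32, 32, 27, 25, 126, 198, 199, 199, 194, 193, 222, 162]
280 [140, 141, 119, 98, 152, 154, 154, 153, 154, 153, 153, 154, 152, 154, 152, 199, 239, 239, 226, 111, 26, 25, 26, 23, 26, 21, 24, 24, 22, 21, 23, 24, 27, 29, 29, 92, 135, 148, 156, 104, 35, 26, 27, 27, 180, 197, 193, 192, 190, 193, 217, 153]
```

Upward force is 21 N, so I'm pressing on the hood's end. The lip is at about 104° (1.8 rad), past its balance point. I'll back off upwards.

Call:
play_rows --commands '[{"wx": 0, "wy": 0, "wz": 0, "x": 0, "y": 0, "z": -4, "jaw": -1}, {"wx": 0, "wy": 0, "wz": 0, "x": 5, "y": 0, "z": -4, "jaw": -1}, {"wx": 0, "wy": 0, "wz": 0, "x": 0, "y": 0, "z": 0, "jaw": -1}]'

```text
time_s: 11.55
eef_pos: [0.5065, -0.2889, 0.1297]
eef_rot: [[0.019, 1.0, 0.009], [0.96, -0.016, -0.279], [-0.279, 0.014, -0.96]]
contact_force: [0.3, -0.2, 0.6]
grip_width: 0.006
```

```bash
cat > see.py <<'E'
from h import *
from lip import lipends
s=read_state();print(s['eef_pos'],s['contact_force'])
im=camera('wrist');g=im.mean(2)
print([(d,lipends(np.radians(d))[0][1],lipends(np.radians(d))[1][1]) for d in (80,90,100,106,112)])
for u in (225,235,280):
    v=np.where((g[100:300,u]>50))[0]+100;print(u,[(int(a)+1,int(b)-1) for a,b in zip(v,v[1:]) if b-a>3])
E
python3 see.py
```

```text
[ 0.50651728 -0.28891338  0.12966029] [ 0.25570951 -0.15066935  0.63146499]
[(80, np.float64(253.0), np.float64(247.0)), (90, np.float64(237.0), np.float64(236.0)), (100, np.float64(218.0), np.float64(223.0)), (106, np.float64(206.0), np.float64(214.0)), (112, np.float64(193.0), np.float64(205.0))]
225 [(130, 138), (144, 187), (195, 207), (251, 282)]
235 [(134, 138), (144, 186), (195, 207), (243, 282)]
280 [(144, 186), (194, 206), (251, 283)]
```

The lip band is now at rows 195–206, which matches the 112° stop, so the guard is open against its stop. I'll retreat straight up, square the tool and look at the rocker.

Call:
play_rows --commands '[{"wx": 0, "wy": 0, "wz": 0, "x": -14, "y": 0, "z": -48, "jaw": -1}, {"wx": 0, "wy": 0.15, "wz": 0, "x": -14, "y": 0, "z": -30, "jaw": -1}, {"wx": 0, "wy": 0.135, "wz": 0, "x": -20, "y": 0, "z": 0, "jaw": -1}, {"wx": 0, "wy": 0, "wz": 0, "x": 0, "y": 0, "z": 0, "jaw": -1}]'

```text
time_s: 12.1
eef_pos: [0.5053, -0.3141, 0.2157]
eef_rot: [[0.013, 1.0, 0.013], [1.0, -0.013, 0.014], [0.014, 0.012, -1.0]]
contact_force: [0.1, 0.3, -0.6]
grip_width: 0.004
```

```bash
python3 see.py; python3 - <<'E'
from h import *
print(read_state()['eef_rot'])
im=camera('wrist');c=get_calibration('wrist')
for X in ((.508,-.300,.062),(.508,-.3475,.062)): print(proj(c,np.array(X)))
u,v=map(int,proj(c,np.array([.508,-.315,.065])));print(u,v)
u0,v0=max(u-70,0),max(v-60,0);cr=im[v0:v0+120,u0:u0+140];print(u0,v0)
cv2.imwrite('pics/r1.png',cv2.resize(cr,(700,600),interpolation=cv2.INTER_CUBIC)[:,:,::-1])
E
```

```text
[ 0.50526306 -0.31410799  0.21572591] [ 0.12512811  0.28876519 -0.59499377]
[(80, np.float64(168.0), np.float64(173.0)), (90, np.float64(154.0), np.float64(162.0)), (100, np.float64(139.0), np.float64(151.0)), (106, np.float64(131.0), np.float64(144.0)), (112, np.float64(122.0), np.float64(138.0))]
225 [(121, 198), (250, 283)]
235 [(121, 139), (158, 198), (242, 283)]
280 [(121, 139), (157, 198), (251, 282)]
[[ 0.01177112  0.99985961  0.01192476]
 [ 0.99985065 -0.01192026  0.01251376]
 [ 0.01265415  0.01177567 -0.99985059]]
[254.99463618 154.22335483]
[255.44083489 201.00191629]
255 170
185 110
```

View pics/r1.png

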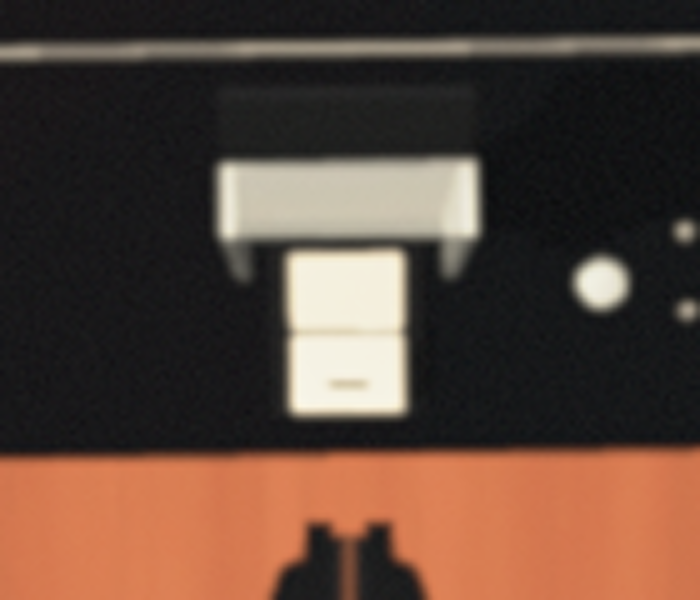

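The guard stands open by itself. The rocker's pivot line is at crop row 331 and the front half's mark is at (348,383).

```bash
python3 - <<'E'
from h import *
c=get_calibration('wrist');P=lambda x,y:(185+(x-2)/5,110+(y-2)/5)
print('mark',onz(c,P(348,383),.068),'front edge',onz(c,P(348,415),.070),'pivot',onz(c,P(348,331),.065),'rear',onz(c,P(348,250),.0625),'glass end',onz(c,P(348,452),.06))
E
```

```text
mark [ 0.50686952 -0.33024095  0.068     ] front edge [ 0.50678931 -0.33609647  0.07      ] pivot [ 0.50699811 -0.32063201  0.065     ] rear [ 0.50718002 -0.30515545  0.0625    ] glass end [ 0.50678702 -0.34711988  0.06      ]
```

Call:
play_rows --commands '[{"wx": 0, "wy": -0.012, "wz": 0, "x": -18, "y": 1, "z": 20, "jaw": -1}, {"wx": 0, "wy": 0, "wz": 0, "x": 0, "y": 0, "z": 45, "jaw": -1}, {"wx": 0, "wy": 0, "wz": 0, "x": 0, "y": 0, "z": 45, "jaw": -1}, {"wx": 0, "wy": 0, "wz": 0, "x": 0, "y": 0, "z": 15, "jaw": -1}, {"wx": 0, "wy": 0, "wz": 0, "x": 0, "y": 0, "z": 0, "jaw": -1}]'

```text
time_s: 12.82
eef_pos: [0.5077, -0.3258, 0.0865]
eef_rot: [[0.006, 1.0, 0.008], [1.0, -0.006, -0.004], [-0.004, 0.008, -1.0]]
contact_force: [-0.3, 0.9, -0.5]
grip_width: 0.004
```

Call:
play_rows --commands '[{"wx": 0, "wy": 0, "wz": 0, "x": -6, "y": 0, "z": 3, "jaw": -1}, {"wx": 0, "wy": 0, "wz": 0, "x": -1, "y": 0, "z": 6, "jaw": -1}, {"wx": 0, "wy": 0, "wz": 0, "x": 0, "y": 0, "z": 6, "jaw": -1}, {"wx": 0, "wy": 0, "wz": 0, "x": 0, "y": 0, "z": 4, "jaw": -1}]'

```text
time_s: 13.32
eef_pos: [0.5094, -0.3343, 0.0704]
eef_rot: [[0.005, 1.0, 0.013], [1.0, -0.005, -0.008], [-0.008, 0.013, -1.0]]
contact_force: [0.8, -0.3, 0.6]
grip_width: 0.005
```

Call:
play_rows --commands '[{"wx": 0, "wy": 0, "wz": 0, "x": 1, "y": -2, "z": 3, "jaw": -1}, {"wx": 0, "wy": 0, "wz": 0, "x": 0, "y": 0, "z": 3, "jaw": -1}, {"wx": 0, "wy": 0, "wz": 0, "x": 0, "y": 0, "z": 3, "jaw": -1}]'

```text
time_s: 13.7
eef_pos: [0.5083, -0.3348, 0.0643]
eef_rot: [[0.005, 1.0, 0.016], [1.0, -0.005, -0.012], [-0.011, 0.016, -1.0]]
contact_force: [-10.8, 7.7, 49.6]
grip_width: 0.001
```

A firm end stop at z = 0.064 with about 50 N means the rocker has bottomed. I'll lift off and check.

Call:
play_rows --commands '[{"wx": 0, "wy": 0, "wz": 0, "x": 0, "y": 0, "z": -5, "jaw": -1}, {"wx": 0, "wy": 0, "wz": 0, "x": 0, "y": 0, "z": -45, "jaw": -1}, {"wx": 0, "wy": 0, "wz": 0, "x": 0, "y": 0, "z": -50, "jaw": -1}, {"wx": 0, "wy": 0, "wz": 0, "x": 19, "y": -2, "z": -50, "jaw": -1}, {"wx": 0, "wy": 0.02, "wz": 0, "x": 0, "y": 0, "z": 0, "jaw": -1}]'

```text
time_s: 14.32
eef_pos: [0.5025, -0.3119, 0.2172]
eef_rot: [[0.005, 1.0, 0.012], [1.0, -0.005, 0.014], [0.014, 0.012, -1.0]]
contact_force: [-0.6, -0.7, -0.2]
grip_width: 0.005
```

```bash
python3 see.py; python3 - <<'E'
from h import *
im=camera('wrist');c=get_calibration('wrist')
cv2.imwrite('pics/r2.png',im[:,:,::-1])
g=im.mean(2);print([int(v) for v in g[140:200,254]])
for n,X in (('lip stop',(.508,-.2975+.033,.127)),('front edge off z.070',(.507,-.3365,.070)),('front edge on z.065',(.507,-.3365,.065)),('rear edge on',(.507,-.3055,.070)),('rear off',(.507,-.3055,.0625)),('end',(.507,-.3485,.06))): print(n,proj(c,np.array(X)).round(1))
h=cv2.cvtColor(im,cv2.COLOR_RGB2HSV);m=((h[:,:,1]<60)&(h[:,:,2]>175)).astype(np.uint8);n,l,st,ce=cv2.connectedComponentsWithStats(m[110:215,185:325])
print(st[(st[:,4]>60)])
E
python3 pot.py pics/p7.png
```

```text
[ 0.50251873 -0.31189072  0.21718239] [-0.58437954 -0.74895186 -0.24186952]
[(80, np.float64(170.0), np.float64(175.0)), (90, np.float64(156.0), np.float64(164.0)), (100, np.float64(141.0), np.float64(153.0)), (106, np.float64(133.0), np.float64(147.0)), (112, np.float64(125.0), np.float64(140.0))]
225 [(123, 200), (250, 283)]
235 [(123, 141), (167, 200), (243, 283)]
280 [(123, 141), (165, 199), (251, 283)]
[31, 27, 52, 118, 178, 197, 195, 193, 192, 192, 192, 192, 193, 194, 193, 187, 181, 168, 131, 83, 74, 111, 144, 167, 189, 213, 226, 229, 228, 228, 228, 227, 228, 227, 227, 227, 227, 222, 213, 219, 231, 234, 234, 234, 234, 234, 234, 229, 206, 200, 224, 234, 234, 219, 158, 79, 32, 20, 25, 25]
lip stop [261.1 125.1]
front edge off z.070 [258.5 193.7]
front edge on z.065 [258.4 192.2]
rear edge on [258.4 162.2]
rear off [258.3 160.5]
end [258.3 202.1]
[[    0     0   140   105 13211]
 [   49    34    51    15   713]
 [   61    52    23    33   716]]
p2 0.95 moved [-0.0017 -0.0241] pot [ 0.5396 -0.1139]
now 0.86 moved [-0.0035 -0.046 ] pot [ 0.5378 -0.1358]
ring .538 -.1354 [ 0.50134408 -0.31251132  0.21259449] [-0.83166826  0.86392743  0.50909918]
```

```bash
python3 - <<'E'
import cv2,numpy as np
a=cv2.resize(cv2.imread('pics/r1.png'),(140,120),interpolation=cv2.INTER_AREA);b=cv2.imread('pics/r2.png')[110:230,185:325]
for n,i in (('before',a),('after',b)):
    g=i.astype(float).mean(2);print(n)
    for u in (61,66,72,78): print(u,[int(v) for v in g[46:88,u]])
    print('widths',[(r,int((g[r,50:95]>150).sum())) for r in (54,58,62,70,76,80)])
E
```

```text
before
61 [158, 112, 67, 86, 157, 215, 234, 236, 236, 236, 236, 235, 235, 235, 236, 235, 236, 235, 234, 223, 209, 224, 237, 238, 238, 239, 238, 239, 239, 239, 239, 239, 239, 240, 241, 231, 175, 95, 40, 24, 23, 24]
66 [161, 116, 68, 82, 155, 217, 234, 236, 235, 235, 235, 235, 235, 235, 235, 235, 235, 235, 233, 221, 210, 226, 237, 238, 238, 238, 238, 238, 238, 231, 211, 217, 234, 239, 239, 227, 170, 91, 38, 24, 26, 23]
72 [160, 113, 64, 84, 159, 218, 234, 235, 235, 235, 235, 235, 235, 234, 235, 235, 234, 234, 234, 227, 216, 227, 236, 237, 238, 238, 238, 238, 238, 229, 206, 211, 232, 238, 239, 229, 171, 90, 35, 23, 23, 24]
78 [158, 110, 71, 105, 175, 222, 235, 235, 235, 235, 235, 235, 235, 235, 235, 235, 235, 235, 234, 224, 215, 226, 235, 237, 237, 237, 237, 237, 237, 237, 238, 238, 239, 239, 239, 225, 166, 86, 34, 22, 22, 23]
widths [(54, 23), (58, 23), (62, 23), (70, 23), (76, 23), (80, 23)]
after
61 [182, 167, 132, 84, 58, 87, 119, 134, 140, 156, 171, 177, 177, 176, 176, 176, 175, 176, 176, 177, 176, 166, 147, 149, 170, 182, 183, 183, 182, 175, 160, 150, 149, 147, 148, 148, 142, 121, 80, 41, 25, 21]
66 [182, 168, 131, 83, 80, 126, 159, 174, 191, 213, 226, 228, 228, 228, 228, 228, 228, 228, 228, 228, 228, 224, 216, 219, 231, 234, 234, 234, 234, 234, 235, 235, 235, 234, 234, 235, 234, 220, 158, 80, 32, 21]
72 [181, 167, 131, 80, 65, 99, 135, 165, 189, 214, 226, 228, 228, 228, 227, 227, 228, 227, 227, 228, 227, 222, 213, 219, 230, 233, 234, 234, 234, 234, 234, 227, 189, 172, 216, 233, 234, 223, 164, 83, 32, 22]
78 [179, 165, 130, 81, 72, 117, 154, 173, 193, 216, 226, 228, 228, 227, 227, 226, 227, 227, 226, 227, 226, 221, 214, 223, 231, 233, 234, 233, 234, 233, 233, 233, 231, 231, 233, 234, 235, 231, 174, 87, 32, 24]
widths [(54, 22), (58, 24), (62, 23), (70, 23), (76, 23), (80, 22)]
```

The shading has swapped: the front half now has the level brightness (234) and the rear half is tilted (228) with its raised edge showing. So the rocker is on. I'll move the arm aside and check the bystanders.

Call:
play_rows --commands '[{"wx": 0, "wy": 0, "wz": 0, "x": 0, "y": -20, "z": -50, "jaw": -1}, {"wx": 0, "wy": 0, "wz": 0, "x": 30, "y": -50, "z": 0, "jaw": -1}, {"wx": 0, "wy": 0, "wz": 0, "x": 50, "y": -30, "z": 0, "jaw": -1}, {"wx": 0, "wy": 0, "wz": 0, "x": 55, "y": 0, "z": 0, "jaw": -1}, {"wx": 0, "wy": 0, "wz": 0, "x": 55, "y": 0, "z": 0, "jaw": -1}, {"wx": 0, "wy": 0, "wz": 0, "x": 55, "y": 0, "z": 0, "jaw": -1}, {"wx": 0, "wy": 0, "wz": 0, "x": 55, "y": 0, "z": 0, "jaw": -1}, {"wx": 0, "wy": 0, "wz": 0, "x": 55, "y": 0, "z": 0, "jaw": -1}]'

```text
time_s: 15.48
eef_pos: [0.3983, 0.0482, 0.259]
eef_rot: [[0.018, 1.0, -0.013], [1.0, -0.017, 0.026], [0.026, -0.014, -1.0]]
contact_force: [0.8, -0.9, -0.9]
grip_width: 0.005
```

```bash
python3 pot.py pics/p8.png; python3 - <<'E'
import cv2,numpy as np
a,b=cv2.imread('pics/top0.png'),cv2.imread('pics/p8.png')
d=(cv2.absdiff(a,b).max(2)>40).astype(np.uint8);d=cv2.morphologyEx(d,cv2.MORPH_OPEN,np.ones((2,2)))
n,l,st,ce=cv2.connectedComponentsWithStats(d);print('changed regions x,y,w,h,area',st[1:][st[1:,4]>8].tolist())
E
```

```text
p2 0.95 moved [-0.0017 -0.0241] pot [ 0.5396 -0.1139]
now 0.94 moved [-0.0035 -0.0465] pot [ 0.5378 -0.1363]
ring .538 -.1354 [0.39760577 0.0530727  0.25899806] [-1.81327921  0.36314073 -0.67075256]
changed regions x,y,w,h,area [[116, 87, 31, 5, 113], [0, 87, 241, 297, 23486], [98, 91, 7, 58, 261], [29, 94, 69, 55, 2208], [94, 108, 4, 6, 22], [24, 125, 4, 21, 68], [0, 133, 20, 17, 199], [36, 151, 60, 59, 2289], [93, 152, 4, 29, 105], [196, 156, 5, 5, 20], [284, 169, 3, 13, 38], [259, 188, 30, 19, 379], [176, 196, 6, 4, 19], [88, 198, 3, 12, 27], [68, 213, 21, 5, 59], [202, 230, 26, 14, 156], [69, 285, 7, 7, 42], [0, 291, 5, 22, 108], [73, 291, 12, 25, 245], [192, 326, 15, 21, 271], [105, 344, 32, 32, 722], [130, 364, 47, 14, 183]]
```

```bash
python3 -c "
from cell import *
print(close_job())"
```

```text
the job is handed in; nothing more can be done
None
```

The job is done and handed in at about 15.5 s of the 56 s allowed. The pot is in the ring, the guard stands open and the hob is switched on.

- **Pot:** I slid it about 46 mm over the glass with the open gripper, without lifting or tipping. My last check put its centre at (0.538, -0.136) against the ring's (0.538, -0.135).
- **Guard:** I caught it under the lip and swung it over. The lip's position in the wrist camera matched the fully open stop (1.95 rad) after I let go, and it was still there after the switch was pressed.
- **Rocker:** I pressed it down to a firm stop. In the wrist image the front half's shading then matched a level surface and the rear half was raised, as expected when on.
- **Bystanders:** comparing the top view before and after showed no change at the spoon, garlic or tomato. The robot was touching nothing at the end.

**Checks that disagreed or were rough:**
- The first pot-tracking method was thrown off by the gripper covering part of the pot, so I replaced it with template matching.
- The wrist and top views disagreed by about 2.5 mm on where the hob's end is, so I aimed in between.
- **Contact forces:** the fingertip briefly pressed at 21 N on the opening guard and at 50 N on the rocker's stop. The 40 N limit is stated for the arm and the gripper's body. I took fingertip contact not to count, but I couldn't confirm that.

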